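Tuck the tip box lid shut

ROBOT

A 6-joint arm with a two-finger parallel gripper is mounted at the origin on the work surface. World frame = base frame: x ahead of the robot, y to its left, z up, the work surface at z = 0. Lengths are in m, angles in rad, forces in N, time in s.
With the tool pointing down it reaches from about 0.25 to 0.725 m from the base axis. Payload 4 kg.
Tool frame: the origin (TCP) lies midway between the tips of the shut fingers; the grasp point (between the pads) lies bot.pinch_z behind it (bot.pinch_z is the distance from the TCP to the grasp point, in m); z points along the fingers, y is the direction in which the jaws open and shut (so a half turn about z gives the same grasp; the last joint's range is limited). The gripper opens to 85 mm and grips with 20 to 120 N. Pads are 22 mm wide; open, the fingers measure 114 mm over their backs; the gripper's body (76 mm by 85 mm) begins 54 mm behind the grasp point. The pads swing forward as they close: fully open they stand 13 mm farther back than shut.
Start: joints at [-1.317, 0.241, 0.005, 1.335, 0, 1.571], TCP at [0.126, -0.484, 0.231] pointing down, gripper open.
Joint ranges: [-2.72, 2.72], [-1.05, 1.87], [-1.09, 1.28], [-1.99, 2.15], [-1.42, 1.44], [-3.14, 3.14]. Speed limits (rad/s): [2.79, 2.79, 3.14, 3.14, 3.14, 3.14].

INTERFACE

Orientations are given as a unit quaternion [x, y, z, w].
In Python, from workcell import bot gives the robot as it stands. The module is installed in compiled form; this text tells all that it offers.
- The arm moves only by the tool move_arm, never from a script. Its argument "series" is a list that holds one entry, the list of rows, each a list of 7 numbers: the shift along the world's x, y, z in cm, then the turn, a rotation vector about the world's x, y, z in degrees, then the opening, from 0 (shut) to 1 (fully open). A call has exactly 5 rows; each row shifts and turns the pose as measured when the row begins; what a row does not reach is not made up. A row lasts 1/10 s, in which the tool goes at most 50 mm and 8.59 degrees, less where a joint would pass 70% of its speed; a pose out of reach is approached as far as the arm can. A call with a gripper value outside its range is refused whole. The fingers move at their own pace and stop on an object; the grip force is fixed at half the most. Time passes only in rows, so rows that do not move let the fingers close, or fill a call up. It gives the time, the measured TCP pose, the force and the opening at its end, in the units of the state.
- bot.get_obs(): the state, without advancing time (a new reading comes with each control period).
- bot.camera(name): name is "side" or "top" or "wrist"; returns (picture, depth): 420x560x3 uint8, red, green, blue; 420x560 float32, m along the optical axis (not along the pixel's ray), 0 where there is no reading.
- bot.camera_info(name): a dict with "vfov" (degrees; the focal length in pixels is half the picture's height over the tangent of half this angle, whatever the lens; pixels are square), "cx", "cy" (the principal point, pixels), "cam_to_world" (4x4, takes a point from camera to world coordinates); the wrist camera has in their place "tool_from_camera" (4x4, takes a point from camera to tool coordinates, whose origin is the TCP and whose axes are the flange's). Camera axes: x right, y down, z forward; pixel columns grow to the right and rows downward; lengths in m; the calibration is good to about 2 mm. The wrist camera is an equidistant fisheye: a pixel r from the principal point sees the ray r / f radians off the axis. A picture is of the moment at which its call begins: read the wrist's pose just before it. camera_info takes no time and is no camera call.
- bot.job_done(): hands the job in, once; it reports no verdict.
Trained networks look in the newest picture that a camera, given by its name, has taken for a name from the list of things; names that differ only in an ending like _2 or _b are one class to them, and where a whole thing is asked for, a point or a joint stands for the part that bears it (a point fixed in the world has none). Each returns a list of dicts, best first, with "confidence" (0 to 1); they miss things now and then, are a little off and sometimes report something else, mostly with a low value. They report only what shows in the picture. A call takes as long as a camera call. They do not tell look-alikes from the thing itself.
- bot.find_in(camera, target): "at" ([x, y, z] in m, in world coordinates, good to about 4 mm: the middle of the surface that is visible of it).
The state is a dict: "clock": time; "joint_pos": joint angles; "joint_vel": joint speeds; "tau": joint torques, N m; "eef_pos": TCP position; "tool_rot": TCP orientation; "ft_force": force on the tool from outside, world axes, zero at the start; "ft_torque": the same for the moment, N m; "grip_width": finger opening in m.
Only numpy, scipy, OpenCV 4.12 (cv2) and the standard library are available. Lean on these libraries where they do the work, as an engineer would, in place of code of your own. Each camera call takes 0.05 s, during which the arm holds its last target.

TASK

Close the pipette tip box: push its standing hinged lid over with the fingertips until it lies flat, then, still pressing it down, push it along by its thumb step until its free edge is tucked fully home beneath the retaining lip, and let go so that the lip alone holds it. Only push: do not pinch the lid or pick anything up, and leave the bottle, dish and tube rack where they stand.

Things in the scene. Friction and masses are not known exactly. Their poses are not given: they have to be found in the camera images.
- tip_box: Dark blue pipette tip box, 139 x 98 mm and 60 mm tall to the rim the lid lies on, fixed to the work surface on a 180 x 130 x 4 mm metal locating plate. Origin: on the work surface under the box. Its x axis is level and is the closing direction, from the hinge (at x = -60 mm) to the retaining lip; y runs along the hinge; z is up.
- hinge_line (a point): Middle of the lid's hinge line, 62.5 mm above the work surface; at x = -60 mm in the box's frame while the lid has not been slid, up to 14 mm farther towards the lip when it has.
- lid_edge (a point): Middle of the free edge of the white lid, at mid-thickness, 110 mm from the hinge line. The lid is a flat panel 110 mm long, 92 mm wide (along the hinge) and 5 mm thick; its hinge line runs at mid-thickness.
- thumb_step (a point): Foot of the thumb step on the lid's outer face (the top face when shut), 78 mm from the hinge line. The step crosses the whole width of the lid and stands 8 mm above it: an upright face looks towards the hinge, and behind it a ramp slopes down to the panel towards the free edge. A fingertip on the lid just to the hinge side of it can press down and push the lid towards the lip.
- lip (a point): Middle of the lower front edge of the retaining lip, 69 mm above the work surface, 53 mm in front of the box's origin along its x. From here the lip reaches 14 mm farther along x to an upright that carries it, is 98 mm wide and 4 mm thick (its top is at 73 mm). The top of the flat lid lies 4 mm below the lip's underside, and the free edge of a flat lid that has not been slid is 3 mm short of the lip.
- lid (a joint): Angle of the lid in rad: 0 flat, about 1.57 upright, at most 1.6; in the starts 1.1 to 1.5. The hinge is springy: the lid stays where it stands when open, but springs up again from flat (about 1 N at its edge) unless the lip holds it; resting against the underside of the lip it reads about 0.03.
- pins (a joint): How far the lid with its hinge pins has been slid along the box's x towards the lip, in m: 0 at the start, 0.014 at the end stop, where 11 mm of the lid lie beneath the lip. It slides stiffly (about 3.5 N) and stays where it is left. Slid too early, the lid lands on top of the lip and must be slid back.
- lid_top: Upper (outer) half of the lid's thickness, with the thumb step; origin on the hinge line.
- lid_under: Lower (inner) half of the lid's thickness; origin on the hinge line.
- bottle: Pale glass bottle with grey cap, 64 mm across, 125 mm tall, standing loose near the box; origin under its centre. Leave it.
- dish: Pale round culture dish, 92 mm across, 16 mm tall, lying loose near the box; origin under its centre. Leave it.
- tube_rack: Blue rack block of small tubes, 110 x 55 mm, 55 mm tall with its tubes, standing loose near the box; origin under its centre, x along its length. Leave it.
There are look-alikes about, which are no part of the job. What is meant by the tip_box is not brown or turquoise, and is the smaller of those in its own colour.

How it is judged:
By the outcome, as a careful person would: the job done as asked, in the order asked, and still so for the second after the job is handed in, with the robot touching nothing.
It also fails if it takes over 38 s, if anything falls off the work surface, if the arm or the gripper's body presses on something with over 40 N, if the wrist force passes 120 N, or if a joint passes its speed limit or range.

## Working session

There is one attempt and no reset: what is moved stays moved. The work goes in short steps, Python scripts to look and compute and a tool call to move; the robot and the scene stay as the last step left them, time stands still between calls to the robot, and variables do not carry over. Pictures are saved under pics/ and viewed, and the job is handed in when it is done.

Besides the shell and the picture viewer there is one more tool, called after ">>>" as name(argument=value, ...) on one line, values as JSON. move_arm: Moves the arm, as the interface text tells. Its arguments: {"type":"object","properties":{"series":{"type":"array","items":{"type":"array","items":{"type":"array","items":{"type":"number"}}}}},"required":["series"]}

```bash
mkdir -p pics; ls
python3 - <<'E'
from workcell import bot
import cv2
o=bot.get_obs();print({k:o[k] for k in o});print(bot.pinch_z)
for c in("side","top"):
    im,d=bot.camera(c);cv2.imwrite(f"pics/{c}0.png",im[:,:,::-1]);print(bot.camera_info(c))
    for t in("tip_box","lid_edge","thumb_step","hinge_line","lip"):
        print(c,t,[(x['at'],round(x['confidence'],2)) for x in bot.find_in(c,t)])
E
```

```text
pics
{'clock': 0.0, 'joint_pos': array([-1.31699900e+00,  2.41398854e-01,  3.73084226e-03,  1.33517975e+00,
        4.14074629e-06,  1.57077957e+00]), 'joint_vel': array([-2.06869763e-03, -1.20747951e-03,  9.36409237e-04,  6.07585755e-05,
       -7.14953644e-04,  6.09537264e-04]), 'tau': array([-5.34280516e-04, -3.72317004e+01,  2.52410710e+01,  1.68775331e-02,
       -8.50356832e-05, -1.10950204e-06]), 'eef_pos': array([ 0.12538605, -0.4833817 ,  0.23042252]), 'tool_rot': array([ 9.91957582e-01,  1.26566599e-01, -1.27750896e-04, -1.01773319e-03]), 'ft_force': array([-0.28011345,  0.45449567,  0.29964547]), 'ft_torque': array([ 0.01693296,  0.01541616, -0.00570262]), 'grip_width': 0.08535612215924734}
0.0187
{'vfov': 49.63127750583554, 'cx': 279.00557724179714, 'cy': 206.72668148798238, 'cam_to_world': array([[-0.97941487, -0.12907864,  0.15519416,  0.31546667],
       [-0.20173318,  0.59890664, -0.77499327,  0.97320901],
       [ 0.00708827, -0.79034774, -0.61261751,  0.79556372],
       [ 0.        ,  0.        ,  0.        ,  1.        ]])}
side tip_box [([0.25, -0.2017, 0.0638], 
[... 1159 characters left out ...]
[0.2453, -0.2218, 0.0851], 0.95), ([0.6188, -0.2426, 0.0659], 0.57), ([0.5458, 0.0967, 0.1444], 0.45)]
top lid_edge [([0.5481, 0.0948, 0.1412], 0.94), ([0.6242, -0.2402, 0.067], 0.85), ([0.3556, 0.3533, 0.0913], 0.6), ([0.2387, -0.2399, 0.0823], 0.55)]
top thumb_step [([0.3557, 0.3573, 0.089], 0.94), ([0.6278, -0.2432, 0.0642], 0.88), ([0.5414, 0.0914, 0.1446], 0.74), ([0.2359, -0.2387, 0.0871], 0.62)]
top hinge_line [([0.237, -0.2394, 0.0846], 0.96), ([0.625, -0.2439, 0.0654], 0.93), ([0.3582, 0.3489, 0.0938], 0.86), ([0.547, 0.0916, 0.1437], 0.85)]
top lip [([0.2446, -0.2272, 0.088], 0.76), ([0.5564, 0.0632, 0.0547], 0.74), ([0.363, 0.3344, 0.0939], 0.71), ([0.621, -0.2367, 0.0683], 0.71)]
```

View pics/side0.png

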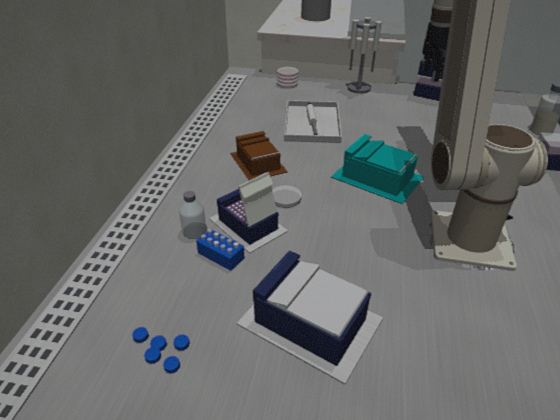

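View pics/top0.png

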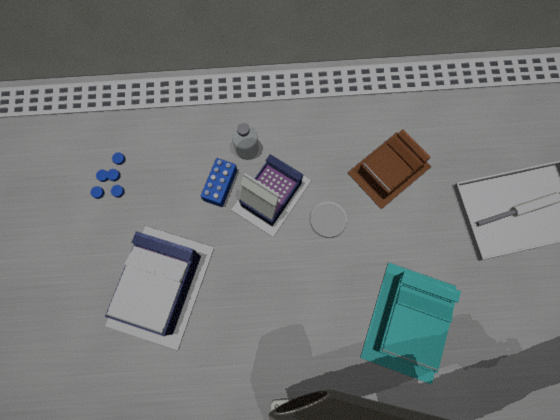

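Candidates in the top picture: the small dark-blue box with its lid standing at (270,190), a larger dark-blue shut box at (155,285), a brown box at (390,168) and a turquoise box at (415,320). In the side picture they are at (250,210), (315,305), (258,155) and (380,165). I choose the small dark-blue one and check it in a close crop.

```bash
cat > h.py <<'E'
import numpy as np,cv2
from workcell import bot
def cloud(c,d=None,im=None):
    if d is None: im,d=bot.camera(c)
    i=bot.camera_info(c);f=d.shape[0]/2/np.tan(np.radians(i['vfov']/2))
    v,u=np.mgrid[:d.shape[0],:d.shape[1]]
    P=np.stack([(u-i['cx'])/f*d,(v-i['cy'])/f*d,d],-1)
    T=i['cam_to_world'];return im,d,P@T[:3,:3].T+T[:3,3]
def proj(c,p):
    i=bot.camera_info(c);f=210/np.tan(np.radians(i['vfov']/2))
    T=np.linalg.inv(i['cam_to_world']);q=np.atleast_2d(p)@T[:3,:3].T+T[:3,3]
    return np.stack([q[:,0]/q[:,2]*f+i['cx'],q[:,1]/q[:,2]*f+i['cy']],1)
E
python3 - <<'E'
from h import *
for c,(x,y,w,h) in dict(side=(170,150,160,120),top=(190,110,170,127)).items():
    im,d,P=cloud(c)
    np.savez(f"{c}.npz",im=im,d=d,P=P)
    cv2.imwrite(f"pics/{c}crop.png",cv2.resize(im[y:y+h,x:x+w,::-1],(0,0),fx=4.5,fy=4.5,interpolation=cv2.INTER_CUBIC))
    print([(t,[(np.round(x['at'],3),round(x['confidence'],2)) for x in bot.find_in(c,t)]) for t in("bottle","dish","tube_rack")])
    R=P[y:y+h,x:x+w]; C=im[y:y+h,x:x+w].astype(int)
    # lid: whitish and high
    m=(R[...,2]>.078)&(R[...,2]<.2)&(C.min(-1)>60)&(np.hypot(R[...,0]-.55,R[...,1]-.09)<.07)
    Q=R[m];mu=np.median(Q,0);_,s,V=np.linalg.svd(Q-Q.mean(0));print(c,len(Q),Q.mean(0),V,s/len(Q)**.5)
    m=(R[...,2]<.012)&(R[...,2]>.001)
    print(m.sum(), Q.min(0),Q.max(0))
E
```

```text
[('bottle', [(array([0.705, 0.141, 0.07 ]), 0.92), (array([0.61 , 0.211, 0.042]), 0.75), (array([0.558, 0.098, 0.056]), 0.74)]), ('dish', [(array([ 0.504, -0.071,  0.017]), 0.8)]), ('tube_rack', [(array([0.612, 0.209, 0.047]), 0.55)])]
side 1187 [0.54561292 0.09569017 0.1271434 ] [[ 0.28211033 -0.03618036  0.95869951]
 [ 0.57605977  0.80548251 -0.1391153 ]
 [ 0.76718244 -0.59151408 -0.24807699]] [0.02889469 0.02741023 0.00289567]
9240 [0.5072463  0.04831525 0.07802257] [0.58522496 0.14059338 0.17234015]
[('bottle', [(array([0.701, 0.119, 0.085]), 0.62)]), ('dish', [(array([ 0.51 , -0.077,  0.022]), 0.61)]), ('tube_rack', [(array([0.704, 0.117, 0.084]), 0.25), (array([ 0.509, -0.072,  0.022]), 0.23)])]
top 918 [0.54804527 0.09259992 0.13288325] [[-0.2175486   0.15275249 -0.96402245]
 [-0.59958966 -0.80026241  0.00850376]
 [-0.77017196  0.57986787  0.26568478]] [0.03084045 0.02695984 0.00294093]
9384 [0.50973427 0.04711085 0.07803853] [0.58888213 0.13902647 0.17328753]
```

```bash
sleep 0
```

```text
(no output)
```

View pics/sidecrop.png

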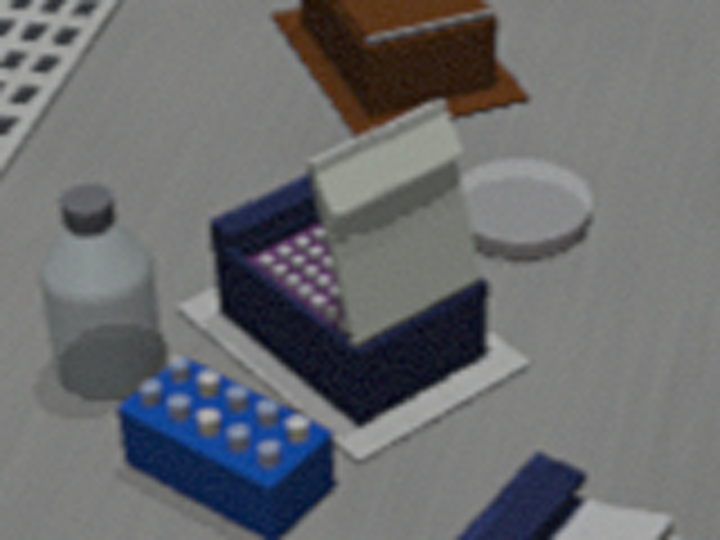

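View pics/topcrop.png

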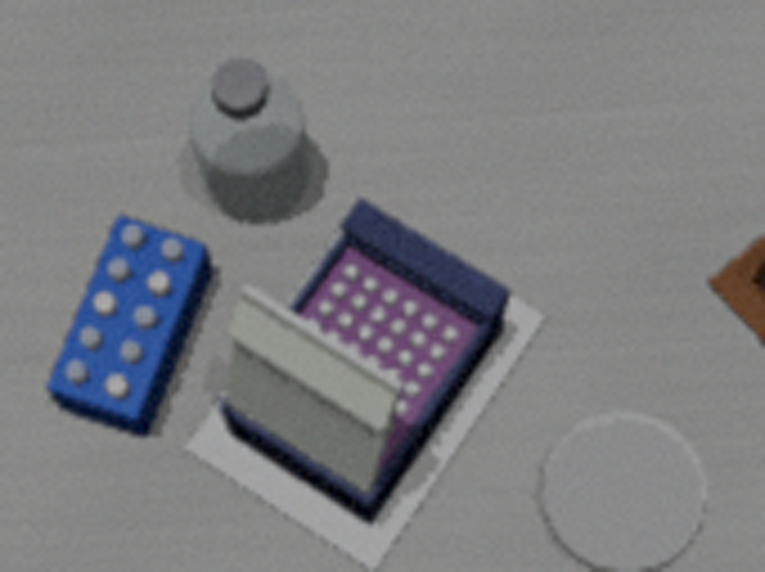

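The crops confirm it: small dark blue box, white lid standing at about 75°, tips inside, and the lip towards the upper right in the top view. Next I fit the pose.

Run:
```python
from h import *
from scipy.optimize import least_squares
for c in("side","top"):
    z=np.load(c+".npz");P=z['P'];C=z['im'].astype(int)
    near=np.hypot(P[...,0]-.57,P[...,1]-.08)<.12
    m=near&(P[...,2]>.067)&(P[...,2]<.080)&(C[...,2]>C[...,0]*1.25)
    # lip guess location
    Q=P[m];Q=Q[(Q@[.8,-.6,0])>.43]
    r=cv2.minAreaRect(Q[:,:2].astype(np.float32)*1000);print(c,len(Q),"lip rect",r,Q[:,2].mean())
    # dark box anything z>10mm
    m=near&(P[...,2]>.012)&(P[...,2]<.066)&(C[...,2]>C[...,0]*1.25)&(C[...,2]<110)
    Q2=P[m];print(len(Q2),"box",cv2.minAreaRect(Q2[:,:2].astype(np.float32)*1000))
    # lid side
    m=near&(P[...,2]>.07)&(abs(C[...,2]-C[...,0])<25)&(C.min(-1)>50)&(np.hypot(P[...,0]-.55,P[...,1]-.09)<.08)
    L=P[m]
    for a in(-36,-37,-38):
        t=np.radians(a);ex=np.array([np.cos(t),np.sin(t),0]);ey=np.array([-np.sin(t),np.cos(t),0])
        X=L@ex;Y=L@ey
        print(a,"lid y",np.percentile(Y,[1,99]).round(4),"top z",np.percentile(L[:,2],99.5),"X",np.percentile(X,[1,50,99]).round(4),"lip X",np.percentile(Q@ex,[2,98]).round(4),"Y",np.percentile(Q@ey,[1,99]).round(4),"box X",np.percentile(Q2@ex,[1,99]).round(4),np.percentile(Q2@ey,[1,99]).round(4))
```

```text
side 135 lip rect ((639.4468383789062, 40.88960266113281), (69.55998229980469, 22.8245906829834), 51.314064025878906) 0.07436856630267832
1023 box ((601.5001220703125, 109.06023406982422), (155.9413299560547, 161.32496643066406), 67.0686264038086)
-36 lid y [0.3503 0.4419] top z 0.17091392179457807 X [0.3688 0.3838 0.4018] lip X [0.4823 0.5027] Y [0.3745 0.4431] box X [0.3441 0.4979] [0.3559 0.5004]
-37 lid y [0.3569 0.4486] top z 0.17091392179457807 X [0.3618 0.3769 0.3947] lip X [0.4751 0.4957] Y [0.3832 0.4517] box X [0.3359 0.4902] [0.3621 0.5066]
-38 lid y [0.3634 0.4551] top z 0.17091392179457807 X [0.3545 0.3698 0.3876] lip X [0.4678 0.4887] Y [0.3917 0.4601] box X [0.3271 0.4823] [0.3682 0.5126]
top 305 lip rect ((632.5660400390625, 28.981971740722656), (96.35567474365234, 19.96893310546875), 53.31121826171875) 0.07411709719886246
622 box ((591.0009765625, 97.20928955078125), (183.46951293945312, 137.2450408935547), 64.70359802246094)
-36 lid y [0.3521 0.4434] top z 0.171556967912157 X [0.3717 0.3871 0.4058] lip X [0.485  0.5041] Y [0.3478 0.442 ] box X [0.34   0.4927] [0.3473 0.5088]
-37 lid y [0.3589 0.4501] top z 0.171556967912157 X [0.365  0.3801 0.3987] lip X [0.4783 0.4969] Y [0.3562 0.4506] box X [0.3314 0.4866] [0.3556 0.5165]
-38 lid y [0.3656 0.4568] top z 0.171556967912157 X [0.3579 0.3731 0.3917] lip X [0.4711 0.4899] Y [0.3647 0.459 ] box X [0.3227 0.4803] [0.3623 0.524 ]
```

```bash
cat >> h.py <<'E'
A=np.radians(-37);O=np.array([.5823,.0665,0])
def frame(a=A):
    return np.array([[np.cos(a),-np.sin(a),0],[np.sin(a),np.cos(a),0],[0,0,1]])
def b2w(p,a=A,o=O): return np.atleast_2d(p)@frame(a).T+o
def w2b(p,a=A,o=O): return (np.atleast_2d(p)-o)@frame(a)
def wire(im,c,th,s,crop,k,a=A,o=O,pins=0):
    x,y,w,h=crop;I=cv2.resize(im[y:y+h,x:x+w,::-1],(0,0),fx=k,fy=k,interpolation=cv2.INTER_CUBIC)
    def poly(p,col):
        q=((proj(c,b2w(p,a,o))-[x,y])*k).astype(int);cv2.polylines(I,[q.reshape(-1,1,2)],True,col,1)
    poly([[-90,-65,4],[90,-65,4],[90,65,4],[-90,65,4]]*np.array(.001),(0,255,255))
    poly([[-70,-49,60],[69,-49,60],[69,49,60],[-70,49,60]]*np.array(.001),(0,255,0))
    poly([[53,-49,73],[67,-49,73],[67,49,73],[53,49,73]]*np.array(.001),(0,0,255))
    def L(l,yy,n): return [(-.06+pins+l*np.cos(th)-n*np.sin(th)),yy,.0625+l*np.sin(th)+n*np.cos(th)]
    poly([L(0,-.046,.0025),L(.11,-.046,.0025),L(.11,.046,.0025),L(0,.046,.0025)],(255,0,255))
    poly([L(.078,-.046,.0105),L(.078,.046,.0105)],(255,255,0))
    cv2.imwrite(s,I)
CR=dict(side=(170,150,160,120),top=(190,110,170,127))
E
python3 - <<'E'
from h import *
for c in CR:
    wire(np.load(c+".npz")['im'],c,np.radians(77),f"pics/w{c}.png",CR[c],4.5)
E
```

```text
(no output)
```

View pics/wside.png

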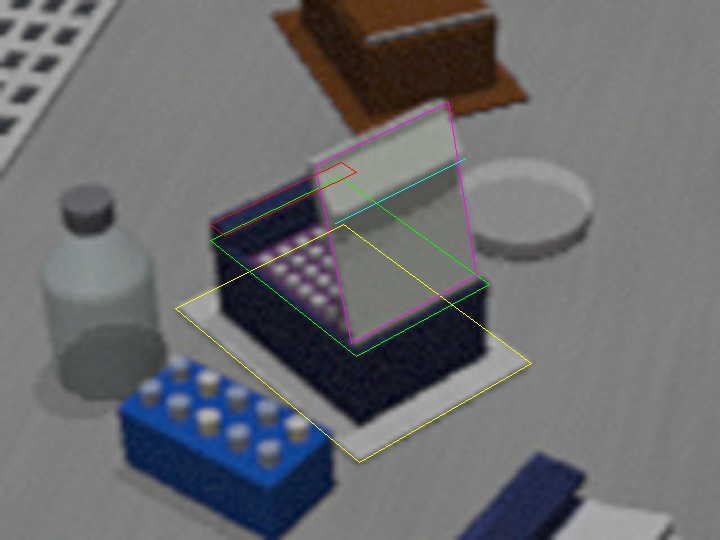

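View pics/wtop.png

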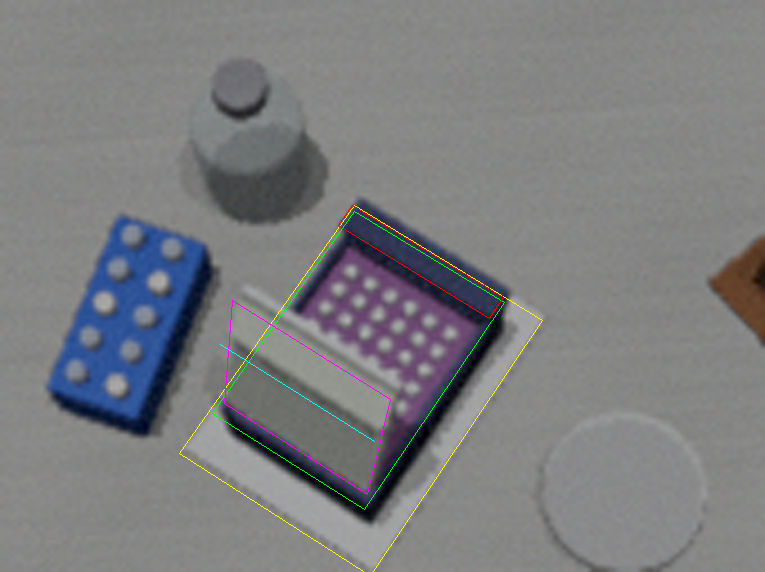

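Overlay agrees with both pictures to within 1–2 mm: the side picture is nearly exact and the top is off by about 1 px. Box origin is about (0.582, 0.067), yaw −37°, lid about 1.3 rad. Next I move across above everything, shutting the fingers and turning tool x to lie along box x.

>>> move_arm(series=[[[2,3,1,0,0,-8,0],[2.5,4,0,0,0,-8,0],[2.5,4,0,0,0,-8,0],[2.5,4,0,0,0,-8,0],[2.5,4,0,0,0,-8,0]]])

```text
clock: 1.5
eef_pos: [0.2379, -0.3078, 0.2409]
tool_rot: [0.977, -0.212, 0.001, 0.001]
ft_force: [1.3, -0.9, 0.8]
grip_width: 0.0123
```

>>> move_arm(series=[[[2.5,4,0,0,0,-8,0],[2.5,4,0,0,0,-3,0],[2.5,4,0,0,0,0,0],[2.5,4,0,0,0,0,0],[2.5,4,0,0,0,0,0]]])

```text
clock: 2.0
eef_pos: [0.3263, -0.1659, 0.2423]
tool_rot: [0.966, -0.255, 0.01, -0.027]
ft_force: [-0.0, -0.1, -0.4]
grip_width: 0.0001
```

>>> move_arm(series=[[[2.5,4,0,0,0,-5,0],[2.5,4,0,0,0,-2,0],[2.5,4,0,0,0,0,0],[2.5,4,0,0,0,0,0],[2.5,4,0,0,0,0,0]]])

```text
clock: 2.5
eef_pos: [0.3676, -0.1122, 0.2436]
tool_rot: [0.97, -0.223, 0.025, -0.096]
ft_force: [1.0, -0.1, -0.5]
grip_width: -0.0003
```

>>> move_arm(series=[[[2.5,4,0,0,0,0,0],[2.5,4,0,0,0,0,0],[1,2,0,0,0,0,0],[0,0,0,0,0,0,0],[0,0,0,0,0,0,0]]])

```text
clock: 3.0
eef_pos: [0.4027, -0.0727, 0.2438]
tool_rot: [0.975, -0.181, 0.025, -0.125]
ft_force: [0.7, -0.0, -0.2]
grip_width: -0.0001
```

```bash
cat >> h.py <<'E'
from scipy.spatial.transform import Rotation as Ro
def st():
    o=bot.get_obs();R=Ro.from_quat(o['tool_rot']);M=R.as_matrix()
    print("t",o['clock'],"box mm",(w2b(o['eef_pos'])[0]*1000).round(1),"F box",(o['ft_force']@frame()).round(2),"yaw",np.degrees(np.arctan2(M[1,0],M[0,0])).round(1),"z",M[:,2].round(3))
    D=np.array([[1,0,0],[0,-1,0],[0,0,-1]]);tgt=Ro.from_matrix(frame()@D)
    print("rotvec to nominal deg",np.degrees((tgt*R.inv()).as_rotvec()).round(1))
E
python3 -c "from h import *;st()"
```

```text
t 3.0 box mm [ -59.7 -219.3  243.8] F box [ 0.58  0.41 -0.22] yaw -21.0 z [ 0.095  0.235 -0.967]
rotvec to nominal deg [-12.8   7.4 -15.9]
```

```bash
python3 -c "
from h import *
o=bot.get_obs();print(o['joint_pos'].round(3),o['joint_vel'].round(2))"
```

```text
[-0.368  0.041 -0.224  1.302  0.256  3.141] [ 0.01  0.   -0.    0.   -0.    0.  ]
```

>>> move_arm(series=[[[0,0,0,-3,2,-3.5,0],[0,0,0,-3,2,-3.5,0],[0,0,0,-3,1,-3.5,0],[0,0,0,-2,1,-3,0],[0,0,0,-1,1,-2,0]]])

```text
clock: 3.5
eef_pos: [0.3512, -0.1721, 0.2443]
tool_rot: [0.964, -0.26, 0.004, -0.047]
ft_force: [0.5, 0.0, -0.3]
grip_width: 0.0
```

```bash
python3 -c "
from h import *
st();o=bot.get_obs();print(o['joint_pos'].round(3),o['joint_vel'].round(2))"
```

```text
t 3.5 box mm [ -40.9 -329.6  244.3] F box [ 0.38  0.29 -0.27] yaw -30.2 z [ 0.032  0.089 -0.996]
rotvec to nominal deg [-5.   2.1 -6.8]
[-0.528  0.031 -0.211  1.346  0.093  3.141] [-0.23  0.03  0.05  0.08 -0.14  0.  ]
```

Joint 6 ran into its range: yaw and joint 6 have opposite signs, and I had assumed otherwise. The half-turn equivalent, yaw 143°, is the good one, so I turn positive while travelling.

>>> move_arm(series=[[[0.5,1,0,-2,1,7,0],[0.7,1.5,0,-2,1,7,0],[0.8,1.6,0,0,0,8.5,0],[0.8,1.6,0,0,0,8.5,0],[0.8,1.6,0,0,0,8.5,0]]])

```text
clock: 4.0
eef_pos: [0.3851, -0.1018, 0.2448]
tool_rot: [0.996, 0.083, -0.012, -0.004]
ft_force: [-0.9, 0.4, -0.9]
grip_width: -0.0001
```

>>> move_arm(series=[[[0.8,1.6,0,0,0,8.5,0],[0.8,1.6,0,0,0,8.5,0],[0.8,1.6,0,0,0,8.5,0],[0.8,1.6,0,0,0,8.5,0],[0.8,1.6,0,0,0,8.5,0]]])

```text
clock: 4.5
eef_pos: [0.4254, -0.0198, 0.2451]
tool_rot: [0.897, 0.442, -0.013, 0.0]
ft_force: [-0.7, 0.0, 1.2]
grip_width: 0.0005
```

>>> move_arm(series=[[[0.8,1.6,0,0,0,8.5,0],[0.8,1.6,0,0,0,8.5,0],[0.8,1.6,0,0,0,8.5,0],[0.8,1.6,0,0,0,8.5,0],[0.8,1.6,0,0,0,8.5,0]]])

```text
clock: 5.0
eef_pos: [0.4659, 0.0621, 0.2451]
tool_rot: [0.672, 0.74, -0.013, 0.005]
ft_force: [0.3, -0.4, -0.5]
grip_width: -0.0001
```

```bash
sed -i 's/\[\[1,0,0\],\[0,-1,0\],\[0,0,-1\]\]/[[-1,0,0],[0,1,0],[0,0,-1]]/' h.py; python3 -c "
from h import *
st();o=bot.get_obs();print(o['eef_pos'],o['joint_pos'].round(3))"
```

```text
t 5.0 box mm [-90.3 -73.6 245.1] F box [ 0.45 -0.12 -0.48] yaw 95.5 z [-0.011 -0.026 -1.   ]
rotvec to nominal deg [ 1.7  0.  47.5]
[0.46586604 0.06207563 0.24514213] [ 0.148  0.187 -0.027  1.371 -0.024  1.623]
```

>>> move_arm(series=[[[0.7,1,0,1,0,8,0],[0.7,1,0,0.5,0,8,0],[0.7,1,0,0,0,8,0],[0.7,1,0,0,0,8,0],[0.7,1,-1,0,0,8,0]]])

```text
clock: 5.5
eef_pos: [0.5024, 0.1135, 0.236]
tool_rot: [0.366, 0.931, -0.003, -0.002]
ft_force: [0.7, -0.1, 0.5]
grip_width: 0.0
```

>>> move_arm(series=[[[0,0,-2,0,0,7,0],[0,0,-3,0,0,0,0],[0,0,-3,0,0,0,0],[0,0,-2,0,0,0,0],[0,0,0,0,0,0,0]]])

```text
clock: 6.0
eef_pos: [0.5027, 0.1132, 0.1321]
tool_rot: [0.305, 0.952, -0.003, -0.002]
ft_force: [-0.1, 0.2, -0.2]
grip_width: -0.0001
```

Run:
```python
from h import *
st()
for c in CR:
    im,_=bot.camera(c);wire(im,c,np.radians(76),f"pics/a{c}.png",CR[c],4.5)
```

```text
t 6.0 box mm [-91.7 -10.7 132.1] F box [-0.18  0.07 -0.23] yaw 144.5 z [-0.006 -0.005 -1.   ]
rotvec to nominal deg [ 0.3 -0.3 -1.5]
```

View pics/aside.png

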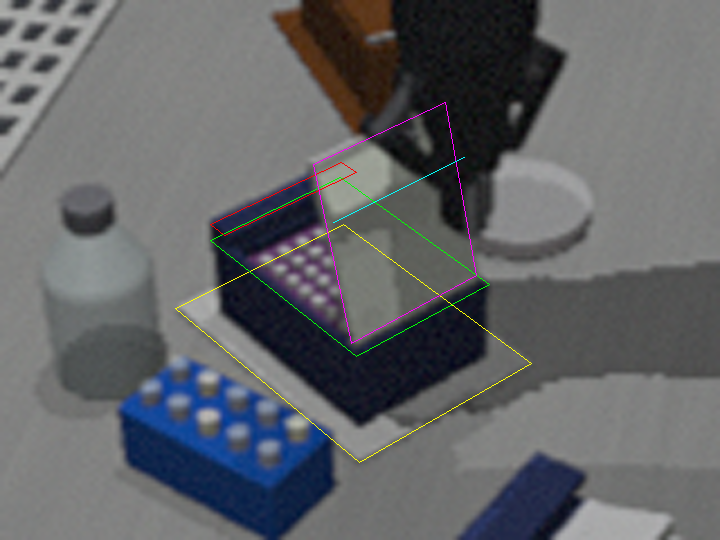

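View pics/atop.png

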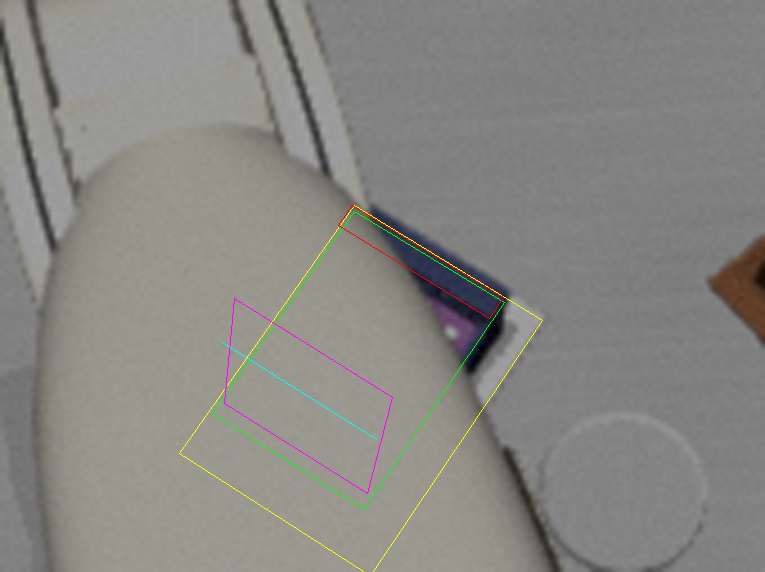

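Side picture: fingertips are beside the lid's outer face near (470,215), the lid is unmoved and the box is clear. The arm hides the box from the top camera. Now I plan the arc.

Run:
```python
from h import *
l=62
p0=w2b(bot.get_obs()['eef_pos'])[0]*1000
for th in(80,70,60,50,40,30,20,15,10,5,2,0):
    t=np.radians(th);p=np.array([-60+l*np.cos(t)-2.5*np.sin(t)-11,0,62.5+l*np.sin(t)+2.5*np.cos(t)])
    print(th,p.round(1),"delta world cm",((frame()@(p-p0))/10).round(2));p0=p
```

```text
80 [-62.7   0.  124. ] delta world cm [ 2.75 -0.94 -1.1 ]
70 [-52.1   0.  121.6] delta world cm [ 0.84 -0.64 -0.24]
60 [-42.2   0.  117.4] delta world cm [ 0.8  -0.6  -0.42]
50 [-33.1   0.  111.6] delta world cm [ 0.73 -0.55 -0.58]
40 [-25.1   0.  104.3] delta world cm [ 0.63 -0.48 -0.73]
30 [-18.6   0.   95.7] delta world cm [ 0.52 -0.39 -0.86]
20 [-13.6   0.   86.1] delta world cm [ 0.4  -0.3  -0.96]
15 [-11.8   0.   81. ] delta world cm [ 0.15 -0.11 -0.51]
10 [-10.4   0.   75.7] delta world cm [ 0.11 -0.08 -0.52]
5 [-9.5  0.  70.4] delta world cm [ 0.07 -0.06 -0.53]
2 [-9.1  0.  67.2] delta world cm [ 0.03 -0.02 -0.32]
0 [-9.  0. 65.] delta world cm [ 0.01 -0.01 -0.22]
```

>>> move_arm(series=[[[1.4,-0.4,-0.6,0,0,-1,0],[1.3,-0.5,-0.5,0,0,-0.5,0],[0.4,-0.3,-0.1,0,0,0,0],[0.4,-0.3,-0.15,0,0,0,0],[0.4,-0.3,-0.2,0,0,0,0]]])

```text
clock: 6.6
eef_pos: [0.5503, 0.0945, 0.123]
tool_rot: [0.319, 0.948, -0.0, 0.003]
ft_force: [-0.8, 0.8, 0.1]
grip_width: -0.0002
```

Run:
```python
from h import *
st()
```

```text
t 6.6 box mm [-42.4   3.1 123. ] F box [-1.09  0.15  0.06] yaw 142.8 z [ 0.007 -0.002 -1.   ]
rotvec to nominal deg [0.1 0.4 0.2]
```

>>> move_arm(series=[[[0.3,-0.2,-0.5,0,0,0,0],[0.3,-0.25,-0.6,0,0,0,0],[0.3,-0.25,-0.35,0,0,0,0],[0.3,-0.25,-0.35,0,0,0,0],[0.3,-0.2,-0.4,0,0,0,0]]])

```text
clock: 7.1
eef_pos: [0.5674, 0.0823, 0.1004]
tool_rot: [0.319, 0.948, 0.001, 0.004]
ft_force: [-0.6, -0.4, 2.0]
grip_width: -0.0001
```

Run:
```python
from h import *
st()
im,d,P=cloud("side");wire(im,"side",np.radians(40),f"pics/bside.png",CR["side"],4.5)
```

```text
t 7.1 box mm [-21.4   3.6 100.4] F box [-0.22 -0.64  1.96] yaw 142.8 z [ 0.009 -0.001 -1.   ]
rotvec to nominal deg [0.1 0.5 0.2]
```

View pics/bside.png

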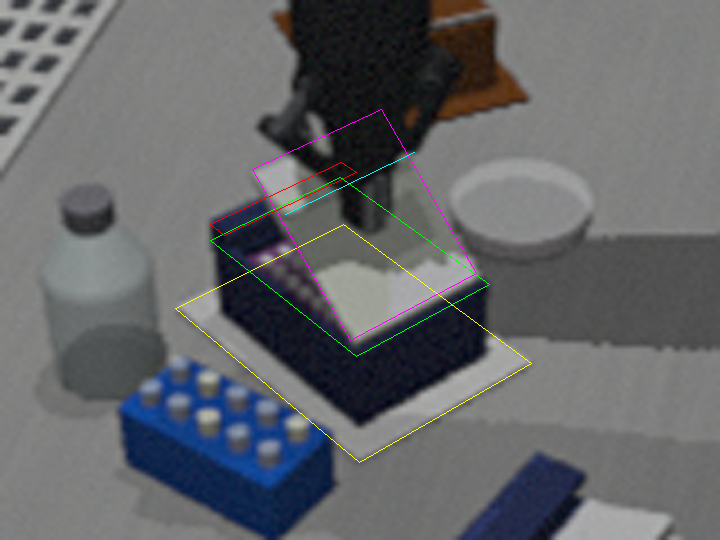

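Side picture: lid lying at about 38°, fingertips on its face at (365,215), hinge corner still at (355,337), so no sliding yet. Continuing.

>>> move_arm(series=[[[0.25,-0.15,-0.45,0,0,0,0],[0.2,-0.15,-0.5,0,0,0,0],[0.1,-0.1,-0.5,0,0,0,0],[0.1,-0.05,-0.5,0,0,0,0],[0,0,0,0,0,0,0]]])

```text
clock: 7.65
eef_pos: [0.576, 0.0758, 0.0791]
tool_rot: [0.319, 0.948, -0.0, 0.006]
ft_force: [-0.1, -0.8, 0.9]
grip_width: -0.0002
```

Run:
```python
from h import *
st()
im,d,P=cloud("side");wire(im,"side",np.radians(15),f"pics/cside.png",CR["side"],4.5)
```

```text
t 7.65 box mm [-10.7   3.6  79.1] F box [ 0.38 -0.65  0.92] yaw 142.8 z [ 0.012 -0.004 -1.   ]
rotvec to nominal deg [0.2 0.7 0.2]
```

View pics/cside.png

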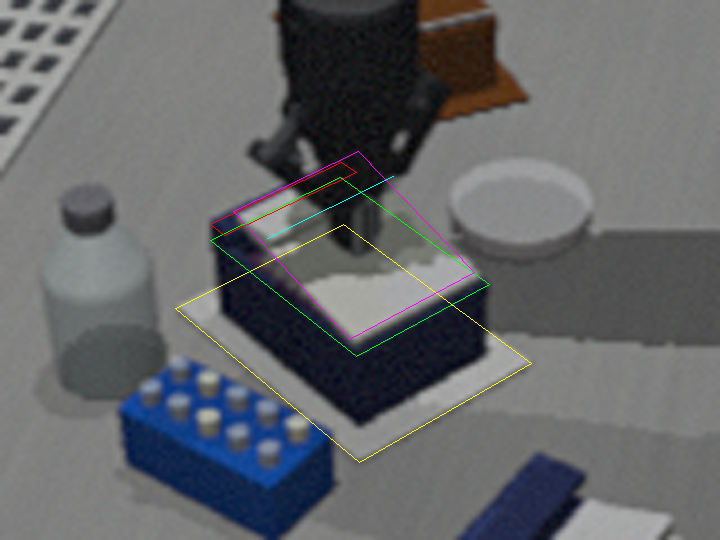

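Lid at about 13°, hinge corner unmoved, free edge short of the lip at (245,212). I go on down gently.

>>> move_arm(series=[[[0.05,-0.03,-0.3,0,0,0,0],[0.05,-0.03,-0.3,0,0,0,0],[0.03,0,-0.3,0,0,0,0],[0,0,-0.2,0,0,0,0],[0,0,0,0,0,0,0]]])

```text
clock: 8.2
eef_pos: [0.5776, 0.0747, 0.0681]
tool_rot: [0.319, 0.948, -0.0, 0.007]
ft_force: [1.1, -1.1, 1.9]
grip_width: -0.0001
```

>>> move_arm(series=[[[0,0,-0.1,0,0,0,0],[0,0,-0.1,0,0,0,0],[0,0,-0.1,0,0,0,0],[0,0,-0.1,0,0,0,0],[0,0,0,0,0,0,0]]])

```text
clock: 8.7
eef_pos: [0.5779, 0.0746, 0.0649]
tool_rot: [0.319, 0.948, -0.0, 0.007]
ft_force: [0.9, -1.3, 3.1]
grip_width: 0.0
```

Run:
```python
from h import *
st()
im,d,P=cloud("side");wire(im,"side",np.radians(0),f"pics/dside.png",CR["side"],4.5)
```

```text
t 8.7 box mm [-8.4  3.8 64.9] F box [ 1.5  -0.45  3.1 ] yaw 142.8 z [ 0.014 -0.006 -1.   ]
rotvec to nominal deg [0.3 0.8 0.2]
```

View pics/dside.png

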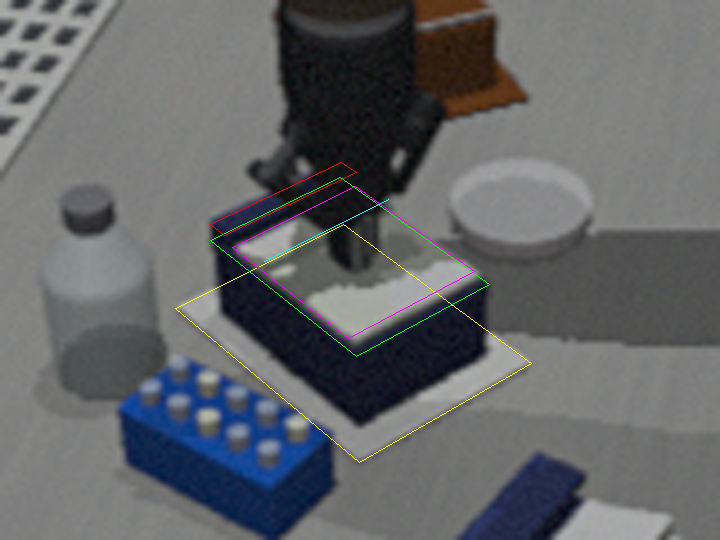

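Lid looks flat, edge at (240,247) still in front of the lip. I press a little more to confirm firm contact.

>>> move_arm(series=[[[0,0,-0.1,0,0,0,0],[0,0,-0.1,0,0,0,0],[0,0,-0.1,0,0,0,0],[0,0,-0.1,0,0,0,0],[0,0,-0.1,0,0,0,0]]])

```text
clock: 9.25
eef_pos: [0.5779, 0.0747, 0.0645]
tool_rot: [0.319, 0.948, 0.0, 0.009]
ft_force: [-2.4, -2.0, 8.9]
grip_width: 0.0002
```

Run:
```python
from h import *
st()
```

```text
t 9.25 box mm [-8.4  3.9 64.5] F box [-0.67 -3.06  8.9 ] yaw 142.8 z [ 0.016 -0.005 -1.   ]
rotvec to nominal deg [0.3 0.9 0.2]
```

>>> move_arm(series=[[[0.24,-0.18,-0.1,0,0,0,0],[0.24,-0.18,-0.1,0,0,0,0],[0.24,-0.18,-0.1,0,0,0,0],[0.24,-0.18,-0.1,0,0,0,0],[0.24,-0.18,-0.1,0,0,0,0]]])

```text
clock: 9.75
eef_pos: [0.5849, 0.0693, 0.0643]
tool_rot: [0.318, 0.948, 0.003, 0.004]
ft_force: [-5.4, -0.7, 10.6]
grip_width: -0.0
```

Run:
```python
from h import *
st()
im,d,P=cloud("side");wire(im,"side",np.radians(0),f"pics/eside.png",CR["side"],4.5)
```

```text
t 9.75 box mm [ 0.4  3.9 64.3] F box [-3.88 -3.76 10.62] yaw 143.0 z [ 0.009  0.003 -1.   ]
rotvec to nominal deg [-0.2  0.5  0. ]
```

View pics/eside.png

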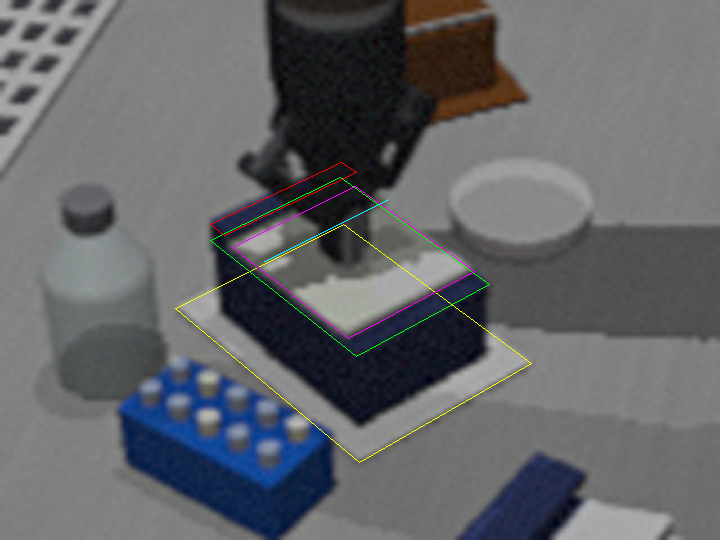

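The lid is already creeping forward with friction and is flat: its hinge-side edge moved from about (355,340) to (347,332). I lighten the press a little so the tip comes up against the thumb step, and continue.

>>> move_arm(series=[[[0.24,-0.18,-0.05,0,0,0,0],[0.24,-0.18,-0.05,0,0,0,0],[0.24,-0.18,-0.05,0,0,0,0],[0.24,-0.18,-0.05,0,0,0,0],[0.24,-0.18,-0.05,0,0,0,0]]])

```text
clock: 10.3
eef_pos: [0.5893, 0.066, 0.0642]
tool_rot: [0.316, 0.949, 0.007, -0.005]
ft_force: [-8.1, 2.8, 11.6]
grip_width: 0.0002
```

Run:
```python
from h import *
st()
```

```text
t 10.3 box mm [ 5.9  3.8 64.2] F box [-8.14 -2.62 11.65] yaw 143.2 z [-0.005  0.016 -1.   ]
rotvec to nominal deg [-0.9 -0.3 -0.2]
```

>>> move_arm(series=[[[0.24,-0.18,-0.05,0,0,0,0],[0.24,-0.18,-0.05,0,0,0,0],[0.24,-0.18,-0.05,0,0,0,0],[0.24,-0.18,-0.05,0,0,0,0],[0.24,-0.18,-0.05,0,0,0,0]]])

```text
clock: 10.8
eef_pos: [0.5893, 0.0659, 0.0643]
tool_rot: [0.312, 0.95, 0.012, -0.018]
ft_force: [-6.5, 2.0, 10.1]
grip_width: 0.0001
```

Run:
```python
from h import *
st()
im,d,P=cloud("side");wire(im,"side",np.radians(0),f"pics/fside.png",CR["side"],4.5,pins=.014)
```

```text
t 10.8 box mm [ 5.9  3.7 64.3] F box [-6.38 -2.27 10.05] yaw 143.6 z [-0.027  0.034 -0.999]
rotvec to nominal deg [-1.9 -1.5 -0.6]
```

View pics/fside.png

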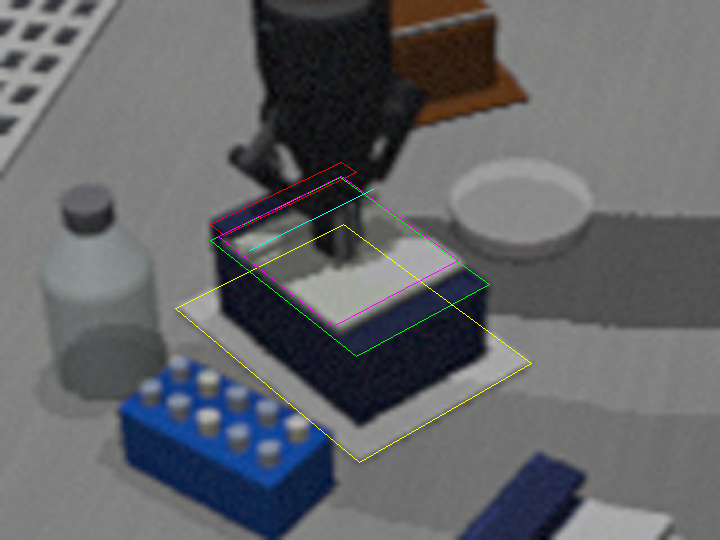

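The lid matches the fully slid outline (hinge-side edge at (340,325)–(460,262)). The tip gripped it by friction and stopped at the end stop. To make sure, I ease the press, correct the tilt, bring the tip up against the thumb step and push there.

>>> move_arm(series=[[[0,0,0.05,-1,-0.8,-0.3,0],[0,0,0.05,-1,-0.8,-0.3,0],[0,0,0.03,0,0,0,0],[0.2,-0.15,0,0,0,0,0],[0.24,-0.18,0,0,0,0,0]]])

```text
clock: 11.35
eef_pos: [0.5919, 0.0649, 0.065]
tool_rot: [0.317, 0.949, 0.001, -0.001]
ft_force: [-2.4, 1.0, 4.4]
grip_width: -0.0001
```

Run:
```python
from h import *
st()
```

```text
t 11.35 box mm [ 8.6  4.5 65. ] F box [-2.47 -0.64  4.35] yaw 143.1 z [-0.002  0.002 -1.   ]
rotvec to nominal deg [-0.1 -0.1 -0.1]
```

Now sliding lightly (4 N down). 12 mm to go to the step.

>>> move_arm(series=[[[0.24,-0.18,0,0,0,0,0],[0.24,-0.18,0,0,0,0,0],[0.24,-0.18,0,0,0,0,0],[0.24,-0.18,0,0,0,0,0],[0.24,-0.18,-0.03,0,0,0,0]]])

```text
clock: 11.85
eef_pos: [0.602, 0.0575, 0.064]
tool_rot: [0.316, 0.949, 0.003, -0.006]
ft_force: [-9.8, 8.0, 7.6]
grip_width: -0.0001
```

Run:
```python
from h import *
st()
```

```text
t 11.85 box mm [21.2  4.7 64. ] F box [-12.67   0.47   7.65] yaw 143.1 z [-0.009  0.008 -1.   ]
rotvec to nominal deg [-0.5 -0.5 -0.1]
```

>>> move_arm(series=[[[0.24,-0.18,-0.05,0,0,0,0],[0.24,-0.18,-0.05,0,0,0,0],[0.24,-0.18,-0.05,0,0,0,0],[0.16,-0.12,-0.05,0,0,0,0],[0,0,-0.05,0,0,0,0]]])

```text
clock: 12.35
eef_pos: [0.602, 0.058, 0.0641]
tool_rot: [0.314, 0.949, 0.007, -0.017]
ft_force: [-2.3, 0.8, 8.3]
grip_width: 0.0003
```

Run:
```python
from h import *
st()
im,d,P=cloud("side");wire(im,"side",np.radians(0),f"pics/gside.png",CR["side"],4.5,pins=.014)
```

```text
t 12.35 box mm [20.9  5.1 64.1] F box [-2.32 -0.7   8.25] yaw 143.4 z [-0.027  0.024 -0.999]
rotvec to nominal deg [-1.4 -1.6 -0.4]
```

View pics/gside.png

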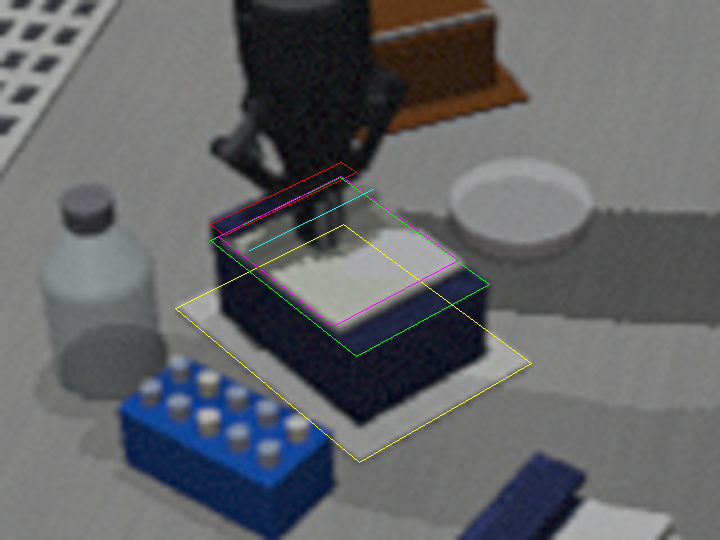

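The tip is against the step (TCP x 21 mm + 11 mm = 32 mm, which is where the step is when fully slid). 12.7 N produced no further travel, so the lid is at the end stop. I lift straight off, then retreat.

>>> move_arm(series=[[[0,0,0.2,0,0,0,0],[0,0,0.4,0,0,0,0],[0,0,1,0,0,0,0],[0,0,3,0,0,0,0],[0,0,4,0,0,0,0]]])

```text
clock: 12.9
eef_pos: [0.5985, 0.0554, 0.1453]
tool_rot: [0.315, 0.949, 0.003, -0.022]
ft_force: [0.8, 0.2, 0.3]
grip_width: -0.0002
```

>>> move_arm(series=[[[0,0,4,0,0,0,0],[-2,-3,4,0,0,0,0],[-3,-4,0,0,0,0,0],[-3,-4,0,0,0,0,0],[-3,-4,0,0,0,0,0]]])

```text
clock: 13.4
eef_pos: [0.4988, -0.0944, 0.234]
tool_rot: [0.311, 0.95, 0.003, -0.008]
ft_force: [0.4, -0.9, -0.5]
grip_width: -0.0005
```

>>> move_arm(series=[[[-3,-4,0,0,0,0,0],[-3,-4,0,0,0,0,0],[-3,-4,0,0,0,0,0],[-3,-4,0,0,0,0,0],[0,0,0,0,0,0,0]]])

```text
clock: 13.9
eef_pos: [0.3775, -0.2618, 0.239]
tool_rot: [0.315, 0.949, -0.002, -0.002]
ft_force: [0.0, 0.2, 1.1]
grip_width: -0.0003
```

Run:
```python
from h import *
st()
for c in CR:
    im,d,P=cloud(c);wire(im,c,.03,f"pics/z{c}.png",CR[c],4.5,pins=.014)
    for t in("bottle","dish","tube_rack"): print(c,t,[np.round(x['at'],3) for x in bot.find_in(c,t)][:2])
    C=im.astype(int);B=w2b(P.reshape(-1,3)).reshape(P.shape)
    m=(abs(B[...,1])<.04)&(B[...,0]>-.04)&(B[...,0]<.025)&(P[...,2]>.05)&(P[...,2]<.1)
    q=B[m];a=np.polyfit(q[:,0],q[:,2],1);print(c,m.sum(),"slope",a[0],"z mid",a[1])
    for x in range(-70,70,5):
        k=(abs(B[...,1])<.04)&(abs(B[...,0]-x/1000)<.0025)&(P[...,2]>.03)
        print((x,round(np.median(B[k][:,2])*1000,1) if k.any() else None,int(np.median(C[k].mean(-1))) if k.any() else None),end=' ')
    print()
```

```text
t 13.9 box mm [  34.  -385.5  239. ] F box [-0.08  0.16  1.08] yaw 143.2 z [-0.005 -0.003 -1.   ]
rotvec to nominal deg [ 0.2 -0.3 -0.2]
side bottle [array([0.706, 0.139, 0.068]), array([0.61 , 0.208, 0.043])]
side dish [array([ 0.507, -0.071,  0.015])]
side tube_rack [array([0.61 , 0.21 , 0.042])]
side 488 slope 0.039907639740867036 z mid 0.06863871761031295
(-70, np.float64(45.7), 25) (-65, np.float64(49.6), 28) (-60, np.float64(59.3), 49) (-55, np.float64(59.8), 48) (-50, np.float64(63.9), 75) (-45, np.float64(66.4), 165) (-40, np.float64(66.8), 166) (-35, np.float64(67.5), 166) (-30, np.float64(67.6), 165) (-25, np.float64(67.6), 166) (-20, np.float64(67.5), 165) (-15, np.float64(68.5), 165) (-10, np.float64(68.0), 165) (-5, np.float64(68.2), 165) (0, np.float64(68.8), 165) (5, np.float64(68.4), 165) (10, np.float64(69.4), 165) (15, np.float64(69.2), 165) (20, np.float64(69.7), 166) (25, np.float64(69.7), 166) (30, np.float64(73.4), 119) (35, np.float64(77.0), 167) (40, np.float64(75.1), 170) (45, np.float64(73.9), 165) (50, np.float64(73.7), 99) (55, np.float64(74.6), 43) (60, n
[... 345 characters left out ...]
55, np.float64(59.5), 72) (-50, np.float64(60.3), 72) (-45, np.float64(66.2), 161) (-40, np.float64(65.9), 166) (-35, np.float64(66.5), 166) (-30, np.float64(67.2), 166) (-25, np.float64(66.6), 166) (-20, np.float64(66.9), 166) (-15, np.float64(67.7), 166) (-10, np.float64(67.3), 166) (-5, np.float64(67.5), 165) (0, np.float64(67.8), 166) (5, np.float64(68.2), 166) (10, np.float64(68.1), 166) (15, np.float64(68.4), 166) (20, np.float64(68.9), 166) (25, np.float64(69.3), 166) (30, np.float64(70.1), 156) (35, np.float64(76.8), 163) (40, np.float64(75.8), 166) (45, np.float64(74.2), 166) (50, np.float64(72.7), 165) (55, np.float64(74.0), 69) (60, np.float64(74.1), 63) (65, np.float64(74.5), 65)
```

View pics/zside.png

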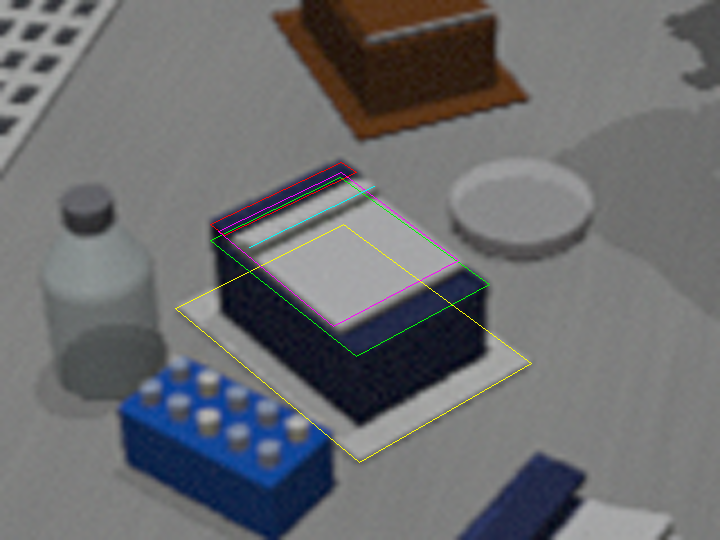

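View pics/ztop.png

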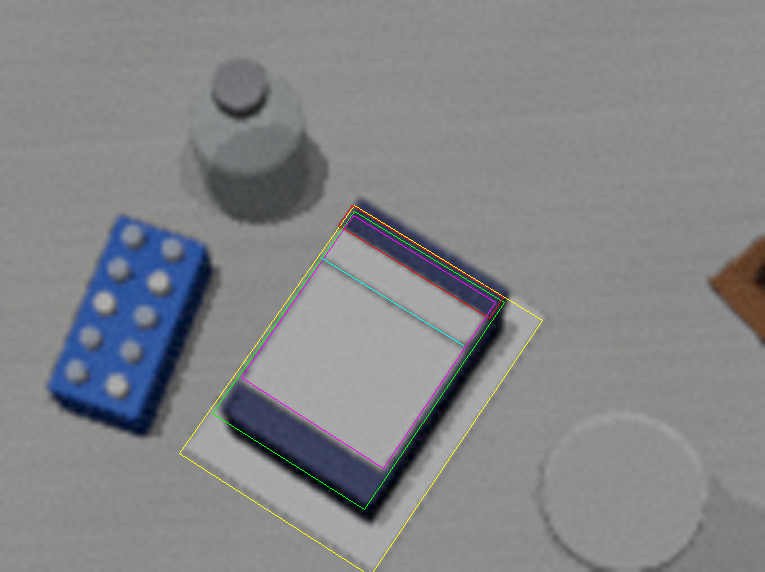

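Both pictures show the lid under the lip, matching the 14 mm slid outline. Its slope is about 0.04 rad, so it rests against the lip's underside, and the bottle, dish and rack have not moved. Handing in.

```bash
python3 -c "
from workcell import bot
print(bot.job_done())"
```

```text
the job is handed in; nothing more can be done
None
```

The tip box is shut: the lid lies under the retaining lip, held by the lip alone, and I handed the job in at about 14 s on the clock. I pushed the lid over with shut fingertips until it lay flat and slid it to the end stop while pressing down. Then I pushed on the thumb step, lifted straight off and moved clear.

**Last checks:**
- **Lid seated:** both camera views match the outline of the lid slid the full 14 mm, and the step is at about 32 mm, where it should be. With 12.7 N on the step the lid moved no further.
- **Lid angle:** the depth readings give a slope of about 0.04 rad, a little above the 0.03 expected when it rests against the lip.
- **Other things:** the bottle and dish were found where they stood, within the finder's accuracy. The rack was too in the side view, and the top picture shows it in place. Forces stayed far below the limits at every reading.

**What did not go as planned:**
- **Slide:** most of the lid's slide came from fingertip friction while pressing, before the tip reached the thumb step. The push on the step then only confirmed the lid was home.
- **Wrist joint:** on the way in, the last joint ran to the end of its range because I had its direction wrong. I turned the tool the other way, and nothing was touched.
- **Overlay:** in the top picture my box outline was off by about 1 pixel (2 mm), which is within the calibration.

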